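# Lock the eyepiece carriage into the turntable slide

## Robot

A 6-joint arm with a two-finger parallel gripper is mounted at the origin on the work surface. World frame = base frame: x ahead of the robot, y to its left, z up, the work surface at z = 0. Lengths are in m, angles in degrees, forces in N, time in s.
With the tool pointing down it reaches from about 0.4 to 0.825 m from the base axis. Payload 7 kg.
Tool frame: the origin (TCP) lies on the centre line of the jaws, within the pads' length; the fingertips stand 14 mm ahead of it and the grasp point (between the pads) lies 5 mm behind it; z points along the fingers, y is the line along which they close (so a half turn about z gives the same grasp; the last joint's range is limited). The gripper opens to 88 mm and grips with 3 to 60 N. Pads are 19 mm wide; open, the fingers measure 130 mm over their backs; the gripper's body (78 mm by 193 mm) begins 47 mm behind the grasp point.
Start: joints at [92.882, 20.546, 0.682, 0, -70.136, -16.507], TCP at [0.159, 0.656, 0.241] pointing down, gripper open.
Joint ranges: [-176.03, 176.03], [-82.01, 121.73], [-58.28, 71.71], [-173.87, 95.51], [-174.79, -0.11], [-173.66, 173.66]. Speed limits (degrees/s): [136.94, 136.94, 172.46, 180, 180, 180].

## Interface

Orientations are given as [roll, pitch, yaw] about the fixed x, y, z axes, in that order (R = Rz(yaw) Ry(pitch) Rx(roll)).
In Python, from plant import r gives the robot as it stands.
- The arm moves only by the tool send_rows, never from a script. Its argument "steps" is a list of rows, each an object with "dp": the shift along the tool's x, y, z in mm, a list of three; "roll": the turn about the tool's z in rad; "jaw": the opening in per cent of the stroke, from 0 (shut) to 100 (fully open). In form: [{"dp": [tx, ty, tz], "roll": roll, "jaw": jaw}, ...]. A call has 1 to 5 rows; each row is the pose to reach, as a shift and turn from the pose commanded when the call began, along the tool's axes at that moment; what a row does not reach only later rows make up. A row lasts 1/8 s, in which the tool goes at most 62.5 mm and 10.7 degrees, less where a joint would pass 70% of its speed; a pose out of reach is approached as far as the arm can. A call with a gripper value outside its range is refused whole. The fingers move at their own pace and stop on an object; "newtons" is the grip in N (left out, the last holds). Time passes only in rows, so rows that repeat a pose let the fingers close. It gives the time, the measured TCP pose, the force, the opening and the grip force at its end, in the units of the state.
- r.get_state(): the state, without advancing time (a new reading comes with each control period).
- r.capture(name): name is "scene" or "top"; returns a dict with "image" (480x640x3 uint8, blue, green, red), "K" (3x3 intrinsics, pixels), "rvec" (rotation vector, rad) and "tvec" (3), from world to camera coordinates, as OpenCV has them. Camera axes: x right, y down, z forward; pixel columns grow to the right and rows downward; lengths in m; the calibration is good to about 2 mm. A picture is of the moment at which its call begins. There is no depth.
- r.close_job(): hands the job in; it is judged then, once.
The state is a dict: "time_s": time; "joints": joint angles; "qd": joint speeds; "joint_torque": joint torques, N m; "tcp_pos": TCP position; "eef_rot": TCP orientation; "contact_force": force on the tool from outside, world axes, zero at the start; "moment": the same for the moment, N m; "gripper_width": finger opening in m; "gripper_force": force on a finger pad.
Only numpy, scipy, OpenCV 4.12 (cv2) and the standard library are available. Lean on these libraries where they do the work, as an engineer would, in place of code of your own. Each camera call takes 0.05 s, during which the arm holds its last target. There are 200 camera calls.

## Task

Before the turntable is spun, lock the silver eyepiece's carriage into its slide: with a fingertip press the brass spring strip well down and keep it down while you push the carriage, from behind its blue tab, past the two brass stop pins and fully home against the black end block. Then let the strip spring all the way up so the pins stand behind the carriage. Nothing is picked up or lifted, the silver eyepiece itself is not touched by the robot, and everything else stays where it is.

Things in the scene. Friction and masses are not known exactly. Their poses are not given: they have to be found in the camera images.
- turntable: Lacquered wooden disc, 400 mm across, top 6 mm above the table; fixed during the job. Origin at its centre on the table plane, z up, +x = the way the carriage slides home. An aluminium slide is screwed across it: x -155 to +155 mm, 114 mm wide, its side walls (|y| 46.5 to 57 mm) 36 mm high above the table. All x and y below are in this frame, heights above the table.
- end_face (a point): Face of the black end block at the slide's +x end (x = 139 mm, y = 0), at the height of the ledges: 28 mm. The block's top is 42 mm high. Two ledges inside the side walls (|y| 33 to 46.5 mm, 28 mm high) carry the carriage; between them is an open trough 66 mm wide that holds the brass strip.
- strip (a joint): Downward travel (m) of the brass spring strip: 0 = sprung up, 0.012 = on its lower stop. It stays level wherever pressed, takes 2.6 N to start and 6.2 N at the bottom, and springs back. Flat, 60 mm wide, x -148 to +102 mm, top face 26 mm high when up. Pressed more than 7 mm (aim for 9 to 12), its pins clear the carriage; keep it so while the carriage's plate is over them.
- strip_press (a point): Point on the strip's top face, on its centre line near the rear end (x = -135 mm, y = 0), 26 mm high when up; moves down with the strip. The top face behind the carriage's tab is free for pressing, and a fingertip can slide along it towards +x.
- pins (a point): Midpoint between the two brass stop pins (x = +65 mm, y = 0) at the height of their tops: 35 mm when up, 7 mm above the ledges. The pins are 10 mm in diameter, at y = +25 and -25 mm, stand on the strip and move with it. Up, they block the carriage's plate; the tongue passes between them.
- carriage: Loose grey carriage, about 0.3 kg (varies), on the ledges, axes along the turntable's, 1.5 mm play each side. Origin: centre of its plate's underside. Plate 64 (x) by 90 (y) by 14 mm; a tongue 26 mm wide, top 10 mm above the origin, runs back to the blue tab. Starts at x -15 to +22 mm, before the pins. Home (plate on the end block): x = 107 mm, its rear edge 5 mm past the pins.
- tab_back (a point): Centre of the rear (-x) face of the carriage's upright blue tab, 102 mm behind and 17 mm above the carriage's origin. The tab is 34 mm wide, 6 mm thick, and spans 2 to 32 mm above the origin (30 to 60 mm above the table). Push here towards the turntable's +x.
- erfle: Silver Erfle eyepiece, 46 mm across, 62 mm tall, standing loosely in a 10 mm deep round socket at the centre of the carriage's plate. Origin: centre of its underside, 32 mm above the table; its top is 94 mm high. It rides along with the carriage; do not touch it.
- widefield: Chunky grey wide-field eyepiece, 60 mm across, 75 mm tall, standing on the turntable beside the slide. Origin at the centre of its underside. Leave alone.
- plossl: Small black eyepiece, 38 mm across, 52 mm tall, standing on the turntable on the other side of the slide. Origin at the centre of its underside. Leave alone.
- barlow: Slim dark eyepiece tube, 35 mm across, 95 mm tall, standing on the table to the right of the turntable. Origin at the centre of its underside. Leave alone.
- collimator: Red aluminium laser collimator lying on the table, 145 mm long along its x, 40 mm high. Origin on the table under its middle. Leave alone.
- case: Frosted plastic eyepiece case with a snap lid, 74 by 74 mm, 70 mm tall, on the table. Origin at the centre of its underside. Leave alone.
- captray: Black tray of dust caps, 100 by 140 mm, 25 mm tall, on the table. Origin at the centre of its underside. Leave alone.

How it is judged (in metres and radians):
On the way, in this order (a step that is already met when the one before it is completed fails the run):
1. the strip is held down while the carriage is still before the pins (value of joint strip above 0.007 m and x of carriage in the frame of turntable below 0.033 m), for 0.1 s.
2. the carriage slides over the pins with the strip held down (value of joint strip above 0.006 m and x of carriage in the frame of turntable between 0.05 and 0.09 m), for 0.03 s.
At the end, for the whole second after the job is handed in: The carriage is within 3.5 mm of fully home against the end block, flat on its ledges and at rest, with the eyepiece still seated in its socket; the brass strip has sprung up to within 1.5 mm of its top so the pins lock the carriage in; the bystanders are within 15 mm of where they started (x of carriage in the frame of turntable above 0.1035 m and value of joint strip below 0.0015 m and angle between carriage's own z axis and vertical below 0.05 rad and horizontal distance between erfle and carriage below 0.005 m and z of carriage in the frame of turntable below 0.031 m and z of erfle in the frame of carriage below 0.007 m and linear speed of carriage below 0.01 m/s and distance of each of widefield, plossl, barlow, collimator, case, captray from where it was at the start of the episode below 0.015 m); the robot touches nothing.
It fails at once if the strip is let up (less than 5.5 mm down) while the carriage's plate is over the pins (x of carriage in the frame of turntable between 0.036 and 0.095 m and value of joint strip below 0.0055 m).
It fails at once if the carriage is lifted more than 8 mm off its ledges or tipped by more than about 9 degrees (z of carriage in the frame of turntable above 0.036 m or angle between carriage's own z axis and vertical above 0.15 rad).
It fails at once if the silver eyepiece is lifted out of its socket, or touched by the robot (z of erfle in the frame of carriage above 0.012 m or contact force between any of the fingers, the arm and erfle above 0.5 N).
It fails at once if a bystander is moved more than 15 mm (distance of any of widefield, plossl, barlow, collimator, case, captray from where it was at the start of the episode above 0.015 m).
It also fails if it takes over 35 s, if anything falls off the work surface, if the arm or the gripper's body presses on something with over 40 N, if the wrist force passes 120 N, or if a joint passes its speed limit or range.

## Working session

There is one attempt and no reset: what is moved stays moved. The work goes in short steps, Python scripts to look and compute and a tool call to move; the robot and the scene stay as the last step left them, time stands still between calls to the robot, and variables do not carry over. Pictures are saved under pics/ and viewed, at most 10 in all, crops included, and the job is handed in when it is done.

Besides the shell and the picture viewer there is one more tool, called in YAML: its name, and indented under it one key for each argument. send_rows: Moves the arm, as the interface text tells. Its arguments: {"type":"object","properties":{"steps":{"type":"array","items":{"type":"object","properties":{"dp":{"type":"array","items":{"type":"number"}},"roll":{"type":"number"},"jaw":{"type":"number"}}}},"newtons":{"type":"number"}},"required":["steps"]}

```bash
mkdir -p pics; ls; python3 - <<'E'
from plant import r
import cv2,pickle
for n in("scene","top"):
    c=r.capture(n); cv2.imwrite(f"pics/{n}0.png",c["image"]); pickle.dump(c,open(f"{n}0.pkl","wb"))
    print(n,c["K"],c["rvec"],c["tvec"])
print(r.get_state())
E
```

```text
pics
scene [[599.80727045   0.         306.64938156]
 [  0.         599.80727045 243.4547825 ]
 [  0.           0.           1.        ]] [ 1.10569211  2.53920384 -0.80198644] [ 0.35734737 -0.27704357  1.68024352]
top [[447.30318024   0.         318.76090683]
 [  0.         447.30318024 245.0215854 ]
 [  0.           0.           1.        ]] [ 2.16278605 -2.02757294  0.22250869] [-0.01957973  0.5488546   1.29227128]
{'time_s': 0.1, 'joints': array([ 9.28814079e+01,  2.05864186e+01,  6.38945666e-01, -1.70874701e-02,
       -7.01342208e+01, -1.65078735e+01]), 'qd': array([-0.0031826 , -0.04742292,  0.03185516,  0.00909505,  0.01458899,
        0.02874307]), 'joint_torque': array([-9.26468019e-04, -5.84162450e+01,  2.93751365e+01,  7.01555058e+00,
        1.02144544e-02, -5.18152433e-05]), 'tcp_pos': array([0.1589425 , 0.65560128, 0.2397281 ]), 'eef_rot': array([ 1.79917109e+02, -7.81301370e-03, -1.36322780e+01]), 'contact_force': array([-0.1345294 ,  0.13901079,  0.20470625]), 'moment': array([ 0.00327086,  0.00954952, -0.0217096 ]), 'gripper_force': 0.0, 'gripper_width': 0.08778997228452015}
```

View pics/scene0.png

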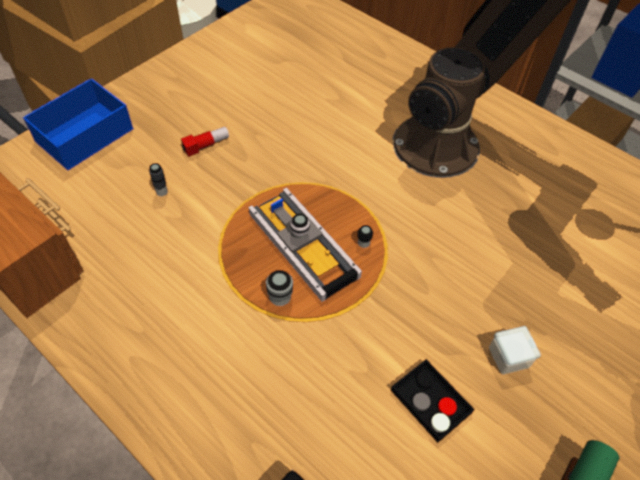

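View pics/top0.png

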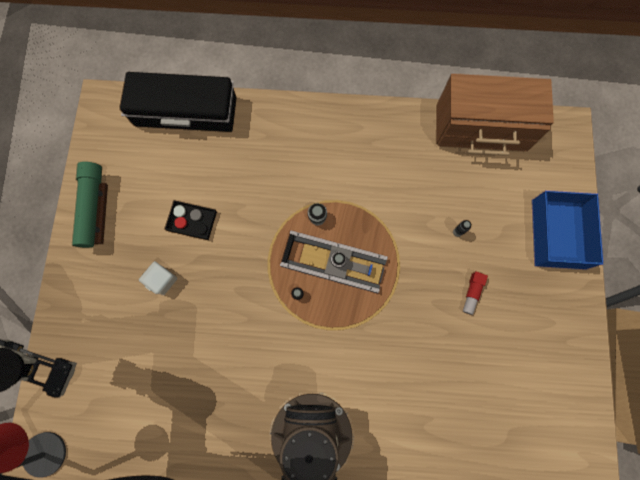

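The scene view shows the slide running from the blue tab (277,203) to the black block (342,282). In the top view the tab is at (371,271), the block at (290,248) and the disc centre near (335,265). The slide's +x points roughly along world +y. Next I'll crop and measure.

```bash
cat > h.py <<'E'
import cv2,numpy as np,pickle
def cam(c):
    R=cv2.Rodrigues(np.array(c["rvec"]))[0]; t=np.array(c["tvec"]).ravel(); return np.array(c["K"]),R,t
def ray(c,p):
    K,R,t=cam(c); d=R.T@np.linalg.inv(K)@np.array([p[0],p[1],1.]); return -R.T@t,d
def onz(c,p,z):
    o,d=ray(c,p); return o+d*(z-o[2])/d[2]
def tri(c1,p1,c2,p2):
    o1,d1=ray(c1,p1);o2,d2=ray(c2,p2); A=np.c_[d1,-d2]; s=np.linalg.lstsq(A,o2-o1,rcond=None)[0]
    a,b=o1+s[0]*d1,o2+s[1]*d2; return (a+b)/2,np.linalg.norm(a-b)
def proj(c,P):
    return cv2.projectPoints(np.float64(P).reshape(-1,3),np.array(c["rvec"]),np.array(c["tvec"]),np.array(c["K"]),None)[0].reshape(-1,2)
E
python3 - <<'E'
from h import *
C={n:pickle.load(open(n+"0.pkl","rb")) for n in("scene","top")}
roi={"scene":(210,175,400,325),"top":(262,195,408,335)}
bl={}
for n,c in C.items():
    x0,y0,x1,y1=roi[n]; im=c["image"]; h=cv2.cvtColor(im,cv2.COLOR_BGR2HSV)
    m=np.zeros(h.shape[:2],np.uint8); m[y0:y1,x0:x1]=1
    b=cv2.inRange(h,(100,90,40),(130,255,255))*m
    nn,l,s,ce=cv2.connectedComponentsWithStats(b); k=1+s[1:,4].argmax(); bl[n]=ce[k]; print(n,"blue",s[k],ce[k])
    y=cv2.inRange(h,(17,170,120),(28,255,255))*m
    print("yellow",cv2.countNonZero(y))
    cv2.imwrite(f"pics/{n}_c.png",cv2.resize(im[y0:y1,x0:x1],None,fx=4,fy=4,interpolation=cv2.INTER_CUBIC))
print("tab",tri(C["scene"],bl["scene"],C["top"],bl["top"]))
E
```

```text
scene blue [272 198  12  14  79] [276.86075949 204.27848101]
yellow 2706
top blue [368 265   4  10  21] [369.57142857 269.76190476]
yellow 0
tab (array([ 0.48484678, -0.14127342,  0.04948749]), np.float64(0.0013020142776426922))
```

View pics/scene_c.png

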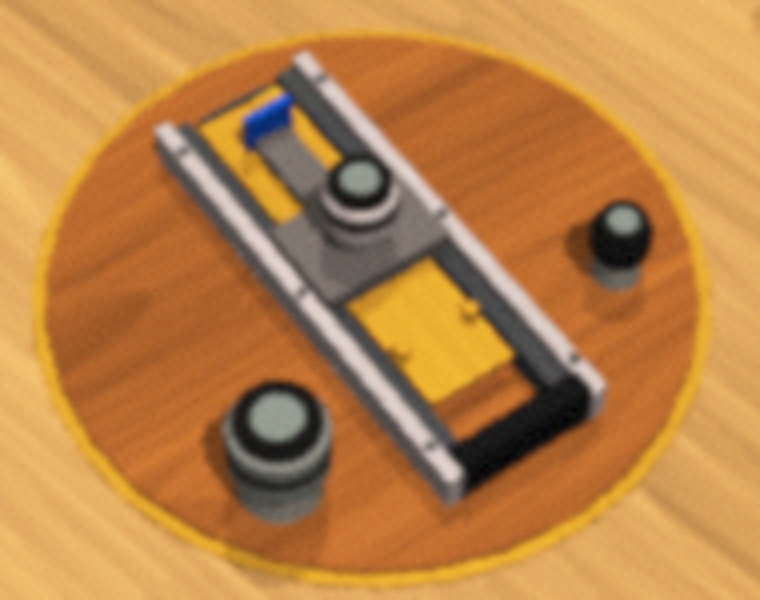

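View pics/top_c.png

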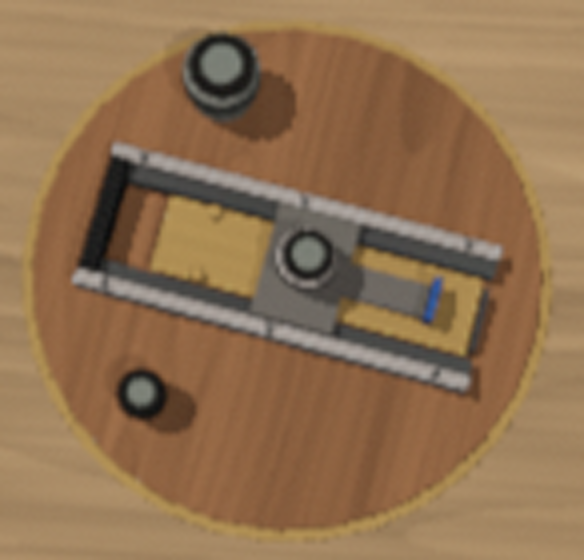

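The crops show the wall-top ends, the tab and the block clearly. The wall-end mid-points by crop pixel are:

| View | Rear | Front |
|---|---|---|
| scene | (170,126), (303,60) | (452,480), (599,388) |
| top | (500,252), (468,382) | (115,150), (78,277) |

I'll turn these into the slide frame.

```bash
python3 - <<'E'
from h import *
C={n:pickle.load(open(n+"0.pkl","rb")) for n in("scene","top")}
off={"scene":(210,175),"top":(262,195)}
# order: rear/+y?, by image: scene left wall <-> top upper wall (widefield side)
px={"scene":[(168,128),(303,60),(452,480),(599,388)],"top":[(500,252),(468,382),(115,150),(78,277)]}
f=lambda n,p:np.array(p)/4+off[n]
P={}
for n in C:
    P[n]=np.array([onz(C[n],f(n,p),.036) for p in px[n]])
    r,fr=P[n][:2].mean(0),P[n][2:].mean(0); d=fr-r
    print(n,P[n].round(4).tolist(),"c",P[n].mean(0).round(4),"len",np.linalg.norm(d).round(4),"ang",np.degrees(np.arctan2(d[1],d[0])).round(2),"w",np.linalg.norm(P[n][0]-P[n][1]).round(4))
print("tri",[ (tri(C["scene"],f("scene",a),C["top"],f("top",b))[0].round(4).tolist()) for a,b in zip(px["scene"],px["top"])])
# disc rim: ellipse fits on rim mask
for n,(x0,y0,x1,y1) in {"scene":(210,175,400,325),"top":(262,195,408,335)}.items():
    # disc via 4 extreme rim points per crop
    e={"scene":[(35,300),(710,290),(375,33),(370,585)],"top":[(27,260),(550,280),(285,25),(275,540)]}[n]
    Q=np.array([onz(C[n],f(n,p),.006)[:2] for p in e]); A=np.c_[2*Q,np.ones(4)]; s=np.linalg.lstsq(A,(Q**2).sum(1),rcond=None)[0]
    print(n,"disc",s[:2].round(4),"R",np.sqrt(s[2]+s[:2]@s[:2]).round(4))
c=np.mean([P[n].mean(0)[:2] for n in P],0); dv=np.mean([P[n][2:].mean(0)-P[n][:2].mean(0) for n in P],0)[:2]; u=dv/np.linalg.norm(dv); v=np.array([-u[1],u[0]])
a=np.degrees(np.arctan2(u[1],u[0])); t=np.array([.4848,-.1413])-c
print("centre",c,"ang",a,"tab in frame",t@u,t@v)
for x in(-135,-130,5): print(x,c+u*x/1000)
E
```

```text
scene [[0.5257, -0.1875, 0.036], [0.4279, -0.1649, 0.036], [0.5938, 0.1105, 0.036], [0.4897, 0.1316, 0.036]] c [ 0.5093 -0.0276  0.036 ] len 0.3042 ang 77.67 w 0.1004
top [[0.5275, -0.1949, 0.036], [0.4261, -0.174, 0.036], [0.5892, 0.1059, 0.036], [0.4874, 0.1262, 0.036]] c [ 0.5076 -0.0342  0.036 ] len 0.3068 ang 78.44 w 0.1035
tri [[0.526, -0.1923, 0.0337], [0.4252, -0.172, 0.0292], [0.5907, 0.1072, 0.0286], [0.4875, 0.1282, 0.0306]]
scene disc [ 0.5108 -0.0262] R 0.205
top disc [ 0.5054 -0.0342] R 0.2045
centre [ 0.50842083 -0.03088504] ang 78.05550094124523 tab in frame -0.11291297436458177 0.0002574731012585397
-135 [ 0.48048068 -0.1629621 ]
-130 [ 0.4815155  -0.15807035]
5 [ 0.50945565 -0.0259933 ]
```

```bash
cat >> h.py <<'E'
def frame(c=(.5084,-.0309),a=78.05):
    a=np.radians(a);u=np.array([np.cos(a),np.sin(a)]);return np.array(c),u,np.array([-u[1],u[0]])
def toslide(p): c,u,v=frame();d=np.array(p)[:2]-c;return np.array([d@u,d@v])
def world(x,y): c,u,v=frame();return c+u*x+v*y
def plan(s,x,y,ztip,yaw=-102.):
    from scipy.spatial.transform import Rotation as Ro
    R=Ro.from_euler('xyz',s["eef_rot"],degrees=True).as_matrix()
    T=np.r_[world(x,y),ztip+.014]; return (R.T@(T-s["tcp_pos"])*1000).round(1),np.radians(s["eef_rot"][2]-yaw).round(3)
E
python3 - <<'E'
from h import *
from plant import r
C={n:pickle.load(open(n+"0.pkl","rb")) for n in("scene","top")}
f=lambda n,p:(np.array(p)+.5)/4-.5+{"scene":(210,175),"top":(262,195)}[n]
for nm,a,b,z in [("widefield top",(278,415),(221,65),.081),("plossl top",(624,218),(141,393),.058),("erfle top",(360,180),(309,254),.094)]:
    for n,p in(("scene",a),("top",b)): print(nm,n,(1000*toslide(onz(C[n],f(n,p),z))).round(1))
    print(tri(C["scene"],f("scene",a),C["top"],f("top",b)))
for nm,p,z in [("tabtop ends",(439,280),.06),("",(432,320),.06),("strip rear corners",(484,283),.026),("",(470,355),.026)]: print(nm,(1000*toslide(onz(C["top"],f("top",p),z))).round(1))
for nm,p,z in [("sc tabtop rear",(244,120),.06),("",(285,97),.06),("strip rear",(198,128),.026),("",(278,86),.026)]: print(nm,(1000*toslide(onz(C["scene"],f("scene",p),z))).round(1))
s=r.get_state(); print(plan(s,-.134,0,.2),plan(s,-.134,0,.1)); 
for n in C: K,R,t=cam(C[n]); print(n,-R.T@t)
E
```

```text
widefield top scene [  87.  -125.6]
widefield top top [  87.1 -126.8]
(array([0.64993183, 0.02836719, 0.08204813]), np.float64(0.0007381932091579626))
plossl top scene [ 77.6 128.7]
plossl top top [ 77.6 126.7]
(array([0.39995542, 0.07168841, 0.05956346]), np.float64(0.0013609894678108618))
erfle top scene [-13.   -0.6]
erfle top top [-15.5  -0.9]
(array([ 0.50582712, -0.04548151,  0.09236808]), np.float64(0.002064657830042019))
tabtop ends [-114.1  -14.8]
 [-116.5   16. ]
strip rear corners [-150.   -28.9]
 [-153.    28.1]
sc tabtop rear [-112.8  -17.1]
 [-113.7   13.7]
strip rear [-147.6  -30.1]
 [-147.5   30.3]
(array([505.3, 718.7,  26.8]), np.float64(1.542)) (array([505.3, 718.6, 126.8]), np.float64(1.542))
scene [1.1369741  0.53692195 1.20277732]
top [ 0.24746768 -0.01228027  1.3820994 ]
```

Everything agrees: the carriage sits at x≈-14 mm, the tab's rear face is at about -116, the strip's rear end is at about -148, and the widefield is at x=87 (clear of the gripper body). Moving to a waypoint with the jaws closing.

send_rows:
  steps:
    - {"dp":[40,38,0],"roll":0.15,"jaw":0}
    - {"dp":[85,80,0],"roll":0.32,"jaw":0}
    - {"dp":[128,122,0],"roll":0.5,"jaw":0}
    - {"dp":[170,163,0],"roll":0.67,"jaw":0}
    - {"dp":[212,204,0],"roll":0.84,"jaw":0}
  newtons: 20

```text
time_s: 0.72
tcp_pos: [0.3176, 0.4059, 0.2404]
eef_rot: [180.0, -0.0, -62.1]
contact_force: [0.5, 0.4, -0.4]
gripper_width: 0.043
gripper_force: 0.0
```

```bash
python3 - <<'E'
from h import *
from plant import r
s=r.get_state(); print(s["time_s"],s["tcp_pos"],s["eef_rot"],s["gripper_width"],plan(s,-.133,0,.15))
E
```

```text
0.725 [0.31760657 0.40586453 0.24039939] [ 1.79988909e+02 -8.96865856e-03 -6.20578778e+01] 0.04299001176153005 (array([577.3, 121.4,  76.5]), np.float64(0.697))
```

send_rows:
  steps:
    - {"dp":[58,12,8],"roll":0.15,"jaw":0}
    - {"dp":[116,24,16],"roll":0.3,"jaw":0}
    - {"dp":[174,36,24],"roll":0.45,"jaw":0}
    - {"dp":[232,48,32],"roll":0.6,"jaw":0}
    - {"dp":[290,60,40],"roll":0.697,"jaw":0}

```text
time_s: 1.35
tcp_pos: [0.4014, 0.1221, 0.2005]
eef_rot: [-180.0, 0.0, -101.9]
contact_force: [1.2, 0.5, 0.7]
gripper_width: 0.0003
gripper_force: 0.0
```

```bash
python3 - <<'E'
from h import *
from plant import r
s=r.get_state(); print(s["time_s"],s["tcp_pos"],s["eef_rot"],s["gripper_width"],plan(s,-.133,0,.15))
E
```

```text
1.35 [0.40139989 0.12209536 0.20045332] [-1.79981588e+02  3.01701212e-02 -1.01877152e+02] 0.00028664227314224557 (array([ 260.7, -136. ,   36.4]), np.float64(0.002))
```

send_rows:
  steps:
    - {"dp":[52,-27,7],"roll":0,"jaw":0}
    - {"dp":[104,-54,14],"roll":0,"jaw":0}
    - {"dp":[156,-81,21],"roll":0,"jaw":0}
    - {"dp":[208,-109,29],"roll":0,"jaw":0}
    - {"dp":[261,-136,36],"roll":0.002,"jaw":0}

```text
time_s: 1.98
tcp_pos: [0.4819, -0.1612, 0.1642]
eef_rot: [-180.0, 0.0, -101.8]
contact_force: [1.1, 1.1, 0.2]
gripper_width: 0.0004
gripper_force: 0.0
```

```bash
python3 - <<'E'
from h import *
from plant import r
s=r.get_state(); print(s["time_s"],s["tcp_pos"],s["eef_rot"],s["contact_force"],plan(s,-.133,0,.068))
E
```

```text
1.975 [ 0.4819005  -0.16124427  0.16423862] [-1.79996524e+02  1.76231062e-03 -1.01801170e+02] [1.11771553 1.11905279 0.21721938] (array([-0. ,  1.1, 82.2]), np.float64(0.003))
```

send_rows:
  steps:
    - {"dp":[0,1,40],"roll":0,"jaw":0}
    - {"dp":[0,1,75],"roll":0,"jaw":0}
    - {"dp":[0,1,82],"roll":0,"jaw":0}
    - {"dp":[0,1,82],"roll":0,"jaw":0}

```text
time_s: 2.48
tcp_pos: [0.481, -0.1589, 0.0829]
eef_rot: [180.0, -0.0, -101.8]
contact_force: [0.9, 0.4, 0.4]
gripper_width: 0.0001
gripper_force: 0.0
```

```bash
python3 - <<'E'
from h import *
from plant import r
s=r.get_state(); print(s["time_s"],s["tcp_pos"],s["eef_rot"],s["contact_force"],toslide(s["tcp_pos"]))
c=r.capture("scene"); im=c["image"]
cr=[cv2.resize(im[160:260,215:335],None,fx=6,fy=6,interpolation=cv2.INTER_CUBIC)][0]
cv2.imwrite("pics/near.png",cr); pickle.dump(c,open("near.pkl","wb"))
R=s["tcp_pos"]-[0,0,.014]
from h import frame
_,u,v=frame()
for a in(-.0095,.0095):
  for b in(-.021,.021): print(a,b,((proj(c,np.r_[R[:2]+a*u+b*v,R[2]])[0]-[215,160]+.5)*6-.5).round())
E
```

```text
2.475 [ 0.48095259 -0.15892612  0.08286868] [ 1.79977303e+02 -2.28307680e-02 -1.01764456e+02] [0.94544879 0.42722846 0.41847424] [-0.13093483  0.00034376]
-0.0095 -0.021 [291. 217.]
-0.0095 0.021 [376. 173.]
0.0095 -0.021 [317. 247.]
0.0095 0.021 [402. 202.]
```

View pics/near.png

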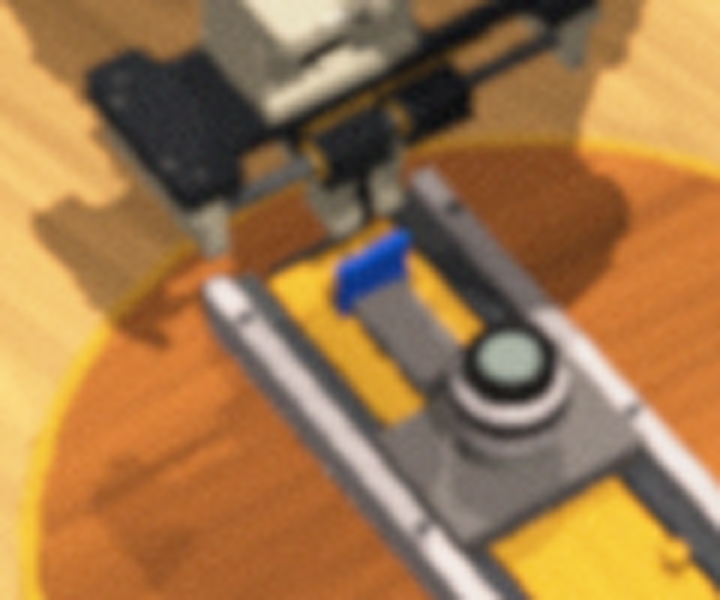

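The close view shows the closed fingertips (about 345,230 to 400,205) just behind the tab's top edge (335,262 to 405,235), centred over the trough. I'll shift 2 mm rearward and descend.

send_rows:
  steps:
    - {"dp":[2,0,15],"roll":0,"jaw":0}
    - {"dp":[2,0,30],"roll":0,"jaw":0}
    - {"dp":[2,0,39],"roll":0,"jaw":0}
    - {"dp":[2,0,39],"roll":0,"jaw":0}

```text
time_s: 3.02
tcp_pos: [0.4796, -0.161, 0.0426]
eef_rot: [179.9, -0.0, -101.8]
contact_force: [-0.5, -0.8, 0.1]
gripper_width: 0.0005
gripper_force: 0.0
```

send_rows:
  steps:
    - {"dp":[0,0,4],"roll":0,"jaw":0}
    - {"dp":[0,0,8],"roll":0,"jaw":0}
    - {"dp":[0,0,8],"roll":0,"jaw":0}

```text
time_s: 3.4
tcp_pos: [0.4808, -0.161, 0.0358]
eef_rot: [-180.0, 0.0, -101.8]
contact_force: [0.2, 1.0, 4.3]
gripper_width: 0.0006
gripper_force: 2.0
```

send_rows:
  steps:
    - {"dp":[0,0,3],"roll":0,"jaw":0}
    - {"dp":[0,0,6.5],"roll":0,"jaw":0}
    - {"dp":[0,0,6.5],"roll":0,"jaw":0}
    - {"dp":[0,0,6.5],"roll":0,"jaw":0}

```text
time_s: 3.9
tcp_pos: [0.4808, -0.161, 0.0294]
eef_rot: [-180.0, 0.0, -101.8]
contact_force: [-0.7, 1.1, 6.3]
gripper_width: 0.0002
gripper_force: 2.9
```

```bash
python3 - <<'E'
from h import *
from plant import r
c=r.capture("scene"); im=c["image"]
s=r.get_state(); print(s["time_s"],s["tcp_pos"],s["contact_force"],s["moment"],toslide(s["tcp_pos"]))
cv2.imwrite("pics/near2.png",cv2.resize(im[160:260,215:335],None,fx=6,fy=6,interpolation=cv2.INTER_CUBIC))
E
```

```text
3.95 [ 0.48073794 -0.16099464  0.02937396] [0.19701018 0.46025024 6.21901562] [ 0.22769663  0.05574136 -0.04254381] [-1.33002966e-01  1.25447958e-04]
```

View pics/near2.png

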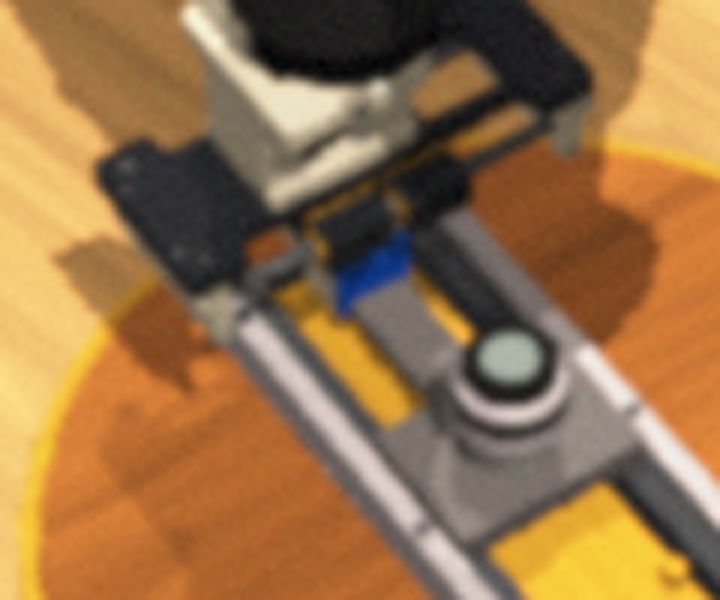

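The strip is down (6.2 N, about 10.5 mm) and the pins have sunk, with the carriage unmoved. Now pushing.

send_rows:
  steps:
    - {"dp":[-5,0,0],"roll":0,"jaw":0}
    - {"dp":[-12,0,0],"roll":0,"jaw":0}
    - {"dp":[-20,0,0],"roll":0,"jaw":0}
    - {"dp":[-28,0,0],"roll":0,"jaw":0}
    - {"dp":[-36,0,0],"roll":0,"jaw":0}

```text
time_s: 4.58
tcp_pos: [0.4874, -0.1265, 0.0294]
eef_rot: [180.0, -0.1, -101.8]
contact_force: [-1.9, -7.8, 7.0]
gripper_width: 0.0007
gripper_force: 4.6
```

send_rows:
  steps:
    - {"dp":[-8,0,0],"roll":0,"jaw":0}
    - {"dp":[-16,0,0],"roll":0,"jaw":0}
    - {"dp":[-24,0,0],"roll":0,"jaw":0}
    - {"dp":[-32,0,0],"roll":0,"jaw":0}
    - {"dp":[-40,0,0],"roll":0,"jaw":0}

```text
time_s: 5.2
tcp_pos: [0.4954, -0.0875, 0.0294]
eef_rot: [180.0, -0.1, -101.8]
contact_force: [-2.7, -8.6, 8.1]
gripper_width: 0.0005
gripper_force: 4.9
```

send_rows:
  steps:
    - {"dp":[-8,0,0],"roll":0,"jaw":0}
    - {"dp":[-16,0,0],"roll":0,"jaw":0}
    - {"dp":[-24,0,0],"roll":0,"jaw":0}
    - {"dp":[-32,0,0],"roll":0,"jaw":0}
    - {"dp":[-40,0,0],"roll":0,"jaw":0}

```text
time_s: 5.82
tcp_pos: [0.5034, -0.0484, 0.0294]
eef_rot: [179.9, -0.1, -101.8]
contact_force: [-2.2, -8.7, 8.7]
gripper_width: 0.0005
gripper_force: 5.0
```

send_rows:
  steps:
    - {"dp":[-3,0,0],"roll":0,"jaw":0}
    - {"dp":[-5,0,0],"roll":0,"jaw":0}
    - {"dp":[-7,0,0],"roll":0,"jaw":0}
    - {"dp":[-8,0,0],"roll":0,"jaw":0}

```text
time_s: 6.32
tcp_pos: [0.5049, -0.0408, 0.0293]
eef_rot: [179.9, -0.1, -101.8]
contact_force: [-0.8, -8.0, 7.7]
gripper_width: 0.0007
gripper_force: 5.0
```

send_rows:
  steps:
    - {"dp":[-1,0,0],"roll":0,"jaw":0}
    - {"dp":[-2,0,0],"roll":0,"jaw":0}
    - {"dp":[-3,0,0],"roll":0,"jaw":0}
    - {"dp":[-3,0,0],"roll":0,"jaw":0}

```text
time_s: 6.82
tcp_pos: [0.5053, -0.0385, 0.0293]
eef_rot: [179.9, -0.1, -101.8]
contact_force: [-1.6, -13.0, 8.7]
gripper_width: 0.0004
gripper_force: 8.8
```

send_rows:
  steps:
    - {"dp":[-1,0,0],"roll":0,"jaw":0}
    - {"dp":[-1.5,0,0],"roll":0,"jaw":0}
    - {"dp":[-1.5,0,0],"roll":0,"jaw":0}

```text
time_s: 7.2
tcp_pos: [0.5052, -0.0384, 0.0294]
eef_rot: [179.9, -0.2, -101.8]
contact_force: [0.3, -22.9, 9.4]
gripper_width: 0.0002
gripper_force: 14.6
```

Motion has stalled and the force is rising, so the carriage is probably home. I'll check with a picture before releasing.

```bash
python3 - <<'E'
from h import *
from plant import r
s=r.get_state(); print(s["tcp_pos"],toslide(s["tcp_pos"]),s["contact_force"])
c=r.capture("scene"); t=r.capture("top")
a=cv2.resize(c["image"][195:320,250:400],None,fx=5,fy=5,interpolation=cv2.INTER_CUBIC)
cv2.imwrite("pics/home.png",a); pickle.dump((c,t),open("home.pkl","wb"))
f=lambda x,y,z:((proj(c,np.r_[world(x,y),z])[0]-[250,195]+.5)*5-.5).round()
for x in(.075,.139): print(x,[f(x,y,.042) for y in(-.045,.045)])
print("erfle top home",f(.107,0,.094))
E
```

```text
[ 0.50520382 -0.03839286  0.02936903] [-0.00799227  0.00157546] [  0.33558039 -22.85965047   9.41591132]
0.075 [array([280., 361.]), array([435., 270.])]
0.139 [array([362., 458.]), array([519., 363.])]
erfle top home [405. 299.]
```

View pics/home.png

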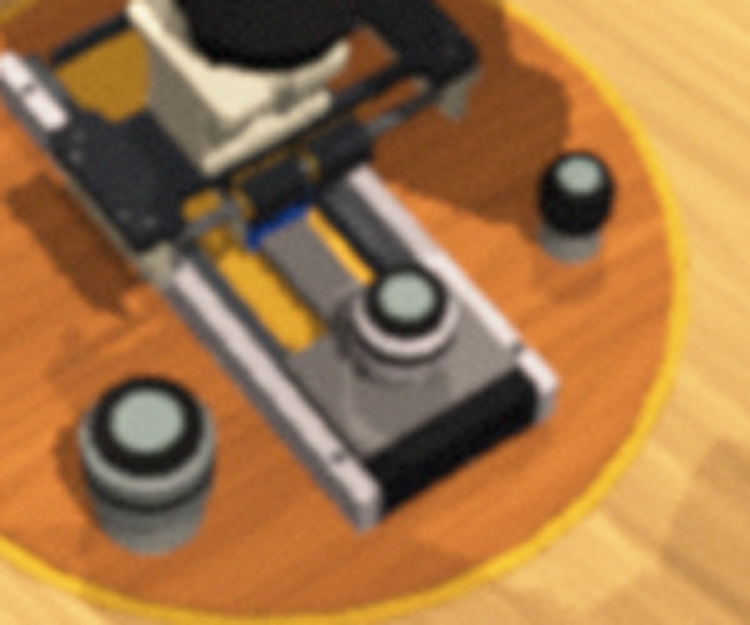

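The plate touches the black block, and the eyepiece top at (406,300) matches the predicted home position (405,299). I'll back off from the tab, then lift straight up.

send_rows:
  steps:
    - {"dp":[3,0,0],"roll":0,"jaw":0}
    - {"dp":[7,0,0],"roll":0,"jaw":0}
    - {"dp":[10,0,0],"roll":0,"jaw":0}
    - {"dp":[10,0,0],"roll":0,"jaw":0}

```text
time_s: 7.8
tcp_pos: [0.5056, -0.0447, 0.0296]
eef_rot: [-179.9, 0.1, -101.8]
contact_force: [0.9, 1.5, 5.6]
gripper_width: 0.0005
gripper_force: 2.9
```

send_rows:
  steps:
    - {"dp":[10,0,-3],"roll":0,"jaw":0}
    - {"dp":[10,0,-8],"roll":0,"jaw":0}
    - {"dp":[10,0,-14],"roll":0,"jaw":0}
    - {"dp":[10,0,-30],"roll":0,"jaw":0}
    - {"dp":[10,0,-60],"roll":0,"jaw":0}

```text
time_s: 8.43
tcp_pos: [0.5006, -0.0549, 0.0883]
eef_rot: [179.8, -0.1, -101.8]
contact_force: [0.1, -0.4, 1.0]
gripper_width: 0.0006
gripper_force: 0.0
```

send_rows:
  steps:
    - {"dp":[30,0,-50],"roll":0,"jaw":0}
    - {"dp":[60,0,-80],"roll":0,"jaw":0}
    - {"dp":[110,0,-80],"roll":0,"jaw":0}
    - {"dp":[150,0,-80],"roll":0,"jaw":0}
    - {"dp":[150,0,-80],"roll":0,"jaw":0}

```text
time_s: 9.05
tcp_pos: [0.4702, -0.2032, 0.1686]
eef_rot: [179.9, 0.0, -102.0]
contact_force: [-0.1, 0.0, -0.1]
gripper_width: 0.0006
gripper_force: 0.0
```

```bash
python3 - <<'E'
from h import *
from plant import r
s=r.get_state(); print(s["time_s"],s["tcp_pos"],s["contact_force"])
c=r.capture("scene")
cv2.imwrite("pics/end.png",cv2.resize(c["image"][175:325,225:405],None,fx=4,fy=4,interpolation=cv2.INTER_CUBIC))
E
```

```text
9.05 [ 0.47015727 -0.20315733  0.16859667] [-0.09781782  0.04707577 -0.1275183 ]
```

View pics/end.png

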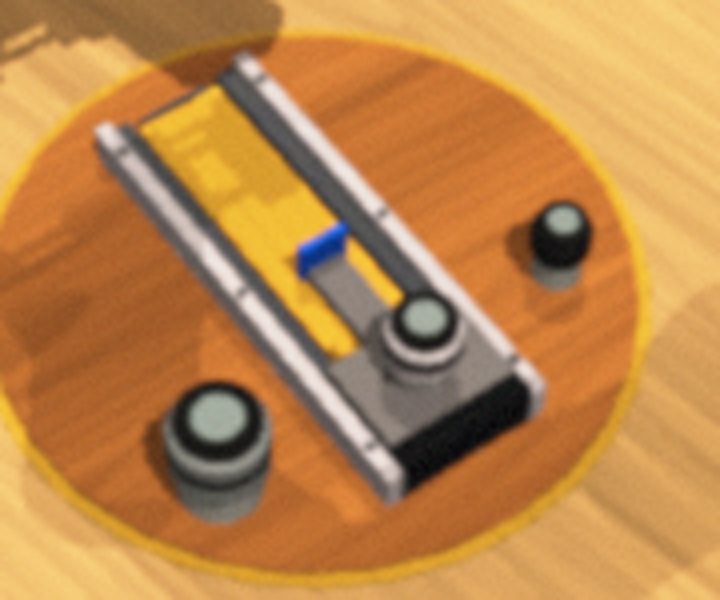

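The carriage is flat against the black block, with the eyepiece seated at (425,318). The strip is up, the bystanders haven't moved, and the robot is clear of everything. Handing in.

```bash
python3 -c "
from plant import r
print(r.close_job())"
```

```text
the job is handed in; nothing more can be done
None
```

I pushed the carriage home against the end block with the strip held down, then let the strip spring up behind it and handed the job in at about 9 s; the hand-in returned no verdict, but the last picture showed the carriage home, the eyepiece seated and the arm clear.

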